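# Empty a tilt-out tube bin into a tray

## Task

Slide the loose grey tray under the front of the tilt-out bin, then pull the bin forward by its black knob until it bears firmly on its stop and keep it there until all three tubes have rolled out into the tray. Then ease the spring-loaded bin back fully home without letting it slam and let go: the three tubes lie in the tray, the tray flat on the worktop, and the cups and bottle standing by are left where they are.

Things in the scene. Friction and masses are not known exactly. Their poses are not given: they have to be found in the camera images.
- hinge (a point): Middle of the bin's hinge line, 100 mm above the worktop, fixed in the dispenser (aluminium housing, white tilt-out bin, grey hood; place and turn vary). Axes: front, to which the bin opens, is -x; y along the hinge; z up. Housing sides: outer faces at y = +-78 mm, from 15 mm in front of the hinge line to 105 mm behind it.
- hood_edge (a point): Middle of the lower front edge of the dispenser's flat hood (160 mm wide), 331 mm above the worktop, 40 mm in front of the hinge line, i.e. over the closed bin's knob. No room there for a tool pointing straight down; one tilted 30 to 45 degrees (fingers pointing down and inward, gripper leaning out to the front) clears it.
- bin (a joint): Tilt of the white bin, rad: 0 = fully home, grows as its top comes forward and down. Return spring 0.28 N m at home plus 0.7 N m per rad, damper 0.35 N m s/rad: let go far open it slams home. Stopped by the stop frame somewhere between 1.07 and 1.28 rad, differently every time: to be felt.
- lip (a point): Middle of the free front edge of the bin's front wall, which is the chute when open: 110 mm from the hinge line, leaning forward 40 degrees from vertical at home, 4 mm thick, 116 mm wide inside. At the stop the lip stands 100 to 110 mm in front of the hinge line and 57 to 77 mm above the worktop; tubes roll off it and land within 100 mm farther in front. A 10 mm steel cross bar runs 43 mm above it.
- knob (a point): Centre of the pull knob, a black barrel 28 mm thick, 34 mm wide (axis along the hinge), on an 8 mm stem, mid width. Home: 46 mm in front of the hinge line, 126 mm above it; moves on a 134 mm arc about the hinge line, ends about level with it. The stem comes from the cross bar 28 mm behind the knob: pinch its flat ends, from the front and above; it turns between the fingers as the bin tilts. Axes: the bin's; y along the hinge.
- stop_frame: Steel stop: a 10 mm cross rod on two arms pivoted on the hinge line (origin there, mid width), clamped stiffly at a setting that varies. The rod sticks out in front under the bin, 55 mm from the hinge line and 68 to 84 mm above the worktop; the opened bin's front wall comes down on it. Not a handle.
- tray_mid (a point): Centre (19 mm above its underside) of the loose grey open tray, 150 mm (its x) by 160 mm (its y) outside, 38 mm high, walls and floor 8 mm thick, 0.25 to 0.5 kg. Starts flat on the worktop to the left or right of the dispenser's front. Its wall can be pinched from above and the tray slid along the worktop.
- tube_a_mid (a point): Centre of one of three like capped sample tubes (98 mm long over the cap, 15.4 mm thick, about 20 g), its axis = own z. They start lying across the bin on its floor, side by side, parallel to the hinge line.
- tube_b_mid (a point): Centre of one of three like capped sample tubes (98 mm long over the cap, 15.4 mm thick, about 20 g), its axis = own z. They start lying across the bin on its floor, side by side, parallel to the hinge line.
- tube_c_mid (a point): Centre of one of three like capped sample tubes (98 mm long over the cap, 15.4 mm thick, about 20 g), its axis = own z. They start lying across the bin on its floor, side by side, parallel to the hinge line.
- cup_white: Bystander: loose white-lidded sample cup, 62 mm wide, 66 mm high, standing to the left of the dispenser; origin at its underside.
- cup_red: Bystander: loose red-lidded sample cup, 62 mm wide, 66 mm high, standing to the right of the dispenser; origin at its underside.
- small_bottle: Bystander: loose reagent bottle with a screw cap, 46 mm wide, 96 mm high, standing to the left of the dispenser; origin at its underside.
- logbook: Bystander: fixed log book 208 x 148 x 14 mm lying flat on the side opposite the tray; origin at the centre of its underside.

How it is judged:
On the way:
1. the bin bears on its stop frame with more than 2 N while all three tubes lie in the tray (contact force between bin and stop_frame above 2 N and value of joint bin above 1 rad and x of tube_a_mid in the frame of tray_mid between -0.069 and 0.069 m and y of tube_a_mid in the frame of tray_mid between -0.074 and 0.074 m and z of tube_a_mid in the frame of tray_mid between -0.019 and 0.025 m and x of tube_b_mid in the frame of tray_mid between -0.069 and 0.069 m and y of tube_b_mid in the frame of tray_mid between -0.074 and 0.074 m and z of tube_b_mid in the frame of tray_mid between -0.019 and 0.025 m and x of tube_c_mid in the frame of tray_mid between -0.069 and 0.069 m and y of tube_c_mid in the frame of tray_mid between -0.074 and 0.074 m and z of tube_c_mid in the frame of tray_mid between -0.019 and 0.025 m), for 0.3 s.
At the end, for the whole second after the job is handed in: All three tubes' centres are inside the tray's walls and below 44 mm over its underside, the tray flat on the worktop (within 0.08 rad), and the bin fully home (joint below 0.04 rad) (x of tube_a_mid in the frame of tray_mid between -0.069 and 0.069 m and y of tube_a_mid in the frame of tray_mid between -0.074 and 0.074 m and z of tube_a_mid in the frame of tray_mid between -0.019 and 0.025 m and x of tube_b_mid in the frame of tray_mid between -0.069 and 0.069 m and y of tube_b_mid in the frame of tray_mid between -0.074 and 0.074 m and z of tube_b_mid in the frame of tray_mid between -0.019 and 0.025 m and x of tube_c_mid in the frame of tray_mid between -0.069 and 0.069 m and y of tube_c_mid in the frame of tray_mid between -0.074 and 0.074 m and z of tube_c_mid in the frame of tray_mid between -0.019 and 0.025 m and height (world z) of tray_mid below 0.024 m and angle between tray_mid's own z axis and vertical below 0.08 rad and value of joint bin below 0.04 rad); the robot touches nothing.
It fails at once if the bin swings home faster than 1.5 rad/s (slams) (velocity of joint bin below -1.5 rad/s).
It fails at once if the cup white is shifted more than 30 mm or knocked over (distance of cup_white from where it was at the start of the episode above 0.03 m or angle between cup_white's own z axis and vertical above 0.5 rad).
It fails at once if the cup red is shifted more than 30 mm or knocked over (distance of cup_red from where it was at the start of the episode above 0.03 m or angle between cup_red's own z axis and vertical above 0.5 rad).
It fails at once if the small bottle is shifted more than 30 mm or knocked over (distance of small_bottle from where it was at the start of the episode above 0.03 m or angle between small_bottle's own z axis and vertical above 0.5 rad).
It also fails if it takes over 72 s, if anything falls off the work surface, if the arm or the gripper's body presses on something with over 40 N, if the wrist force passes 120 N, or if a joint passes its speed limit or range.

## Robot

A 7-joint arm with a two-finger parallel gripper is mounted at the origin on a cart in front of the work surface, level with it; the furniture and walls round the work are solid. World frame = base frame: x ahead of the robot, y to its left, z up, the work surface at z = 0. Lengths are in m, angles in rad, forces in N, time in s.
With the tool pointing down it reaches from about 0.4 to 0.925 m from the base axis. Payload 5.6 kg.
Tool frame: the origin (TCP) lies at the very end of the fingers, on their centre line; the grasp point (between the pads) lies 19 mm behind it; z points along the fingers, y is the line along which they close (so a half turn about z gives the same grasp; the last joint's range is limited). The gripper opens to 85 mm and grips with 20 to 120 N. Pads are 22 mm wide; open, the fingers measure 114 mm over their backs; the gripper's body (76 mm by 85 mm) begins 54 mm behind the grasp point. The pads swing forward as they close: fully open they stand 13 mm farther back than shut.
Start: joints at [1.211, 0.468, -0.012, 1.603, 0.006, 1.071, -0.056], TCP at [0.202, -0.618, 0.231] pointing down, gripper open.
Joint ranges: [-2.53, 2.53], [-0.31, 2.02], [-1.57, 1.55], [0.28, 2.44], [-1.29, 4.43], [0.15, 1.84], [-2.92, 2.92]. Speed limits (rad/s): [2.57, 2.57, 3.14, 3.14, 3.14, 3.14, 3.14].

## Interface

Orientations are given as a rotation vector (axis times angle).
In Python, from plant import ctrl gives the robot as it stands. The module is installed in compiled form; this text tells all that it offers.
- The arm moves only by the tool drive_tool, never from a script. Its argument "commands" is a list of rows, each a list of 4 numbers: the shift along the tool's x, y, z in mm, then the turn about the tool's z in rad. In form: [[tx, ty, tz, spin], ...]. A call has exactly 10 rows; each row is the pose to reach, as a shift and turn from the pose commanded when the call began, along the tool's axes at that moment; what a row does not reach only later rows make up. A row lasts 1/10 s, in which the tool goes at most 50 mm and 8.59 degrees, less where a joint would pass 70% of its speed; a pose out of reach is approached as far as the arm can. A call with a gripper value outside its range is refused whole. "grip" is the gripper's target within -1 to 1 (shut at 1, half-way at 0, fully open at -1), set as the call begins (left out, the last holds). The fingers move at their own pace and stop on an object; "newtons" is the grip in N (left out, the last holds). Time passes only in rows, so rows that repeat a pose let the fingers close, or fill a call up. It gives the time, the measured TCP pose, the force, the opening and the grip force at its end, in the units of the state.
- ctrl.state(): the state, without advancing time (a new reading comes with each control period).
- ctrl.grab_frame(name): name is "side" or "top" or "wrist"; returns a dict with "frame" (400x640x3 uint8, blue, green, red), "range_z" (400x640 float32, m along the optical axis (not along the pixel's ray), 0 where there is no reading), "fx", "fy", "cx", "cy" (pixels), "R" (3x3) and "t" (3): a world point X has camera coordinates R X + t; the wrist camera has in their place "tool_from_camera" (4x4, takes a point from camera to tool coordinates, whose origin is the TCP and whose axes are the flange's). Camera axes: x right, y down, z forward; pixel columns grow to the right and rows downward; lengths in m; the calibration is good to about 2 mm. A picture is of the moment at which its call begins: read the wrist's pose just before it.
- ctrl.finish_job(): hands the job in; it is judged then, once.
Trained networks look in a picture, given as the dict that the camera call returned (one of the last four; its "shot" number tells which), for a name from the list of things; names that differ only in an ending like _2 or _b are one class to them, and where a whole thing is asked for, a point or a joint stands for the part that bears it (a point fixed in the world has none). Each returns a list of dicts, best first, with "p" (0 to 1); they miss things now and then, are a little off and sometimes report something else, mostly with a low value. They report only what shows in the picture. A call takes as long as a camera call.
- ctrl.recognise(label, picture): "location" ([x, y, z] in m, in world coordinates, good to about 4 mm: the middle of the surface that is visible of it).
- ctrl.pinpoint(label, picture): "location" ([x, y, z] in m, in world coordinates, good to about 4 mm: a listed point, or the origin of a listed thing).
The state is a dict: "time": time; "qpos": joint angles; "joint_velocities": joint speeds; "joint_torque": joint torques, N m; "position": TCP position; "eef_rot": TCP orientation; "contact_force": force on the tool from outside, world axes, zero at the start; "wrist_torque": the same for the moment, N m; "width": finger opening in m; "gripper_force": force on a finger pad.
Only numpy, scipy, OpenCV 4.12 (cv2) and the standard library are available. Lean on these libraries where they do the work, as an engineer would, in place of code of your own. Each camera call takes 0.05 s, during which the arm holds its last target. There are 200 camera calls.

## Working session

There is one attempt and no reset: what is moved stays moved. The work goes in short steps, Python scripts to look and compute and a tool call to move; the robot and the scene stay as the last step left them, time stands still between calls to the robot, and variables do not carry over. Pictures are saved under pics/ and viewed, at most 10 in all, crops included, and the job is handed in when it is done.

Besides the shell and the picture viewer there is one more tool, called after ">>>" by a JSON object that holds its "fn" and its "kwargs". drive_tool: Moves the arm, as the interface text tells. Its arguments: {"type":"object","properties":{"commands":{"type":"array","items":{"type":"array","items":{"type":"number"}}},"grip":{"type":"number"},"newtons":{"type":"number"}},"required":["commands"]}

```bash
mkdir -p pics
cat > h.py <<'E'
import numpy as np, cv2
from plant import ctrl
from scipy.spatial.transform import Rotation as Ro
def st():
    s=ctrl.state(); return s
E
python3 - <<'E'
from h import *
s=ctrl.state()
print(s['time'],np.round(s['position'],3),np.round(Ro.from_rotvec(s['eef_rot']).as_matrix(),2).tolist(),s['width'])
ims=[]
for c in ['side','top']:
    p=ctrl.grab_frame(c); ims.append(p['frame'])
    for n in ['hinge','hood_edge','lip','knob','tray_mid','cup_white','cup_red','small_bottle','logbook','stop_frame','bin']:
        r=ctrl.pinpoint(n,p) if n!='bin' else ctrl.recognise(n,p)
        print(c,n,[(np.round(d['location'],3).tolist(),round(d['p'],2)) for d in r[:2]])
    f=p['range_z']; print(p['R'].round(2).tolist(),p['t'].round(2))
cv2.imwrite('pics/a.png',cv2.resize(np.vstack(ims),(480,600)))
E
```

```text
0.0 [ 0.202 -0.617  0.23 ] [[0.95, 0.31, -0.0], [0.31, -0.95, 0.0], [-0.0, -0.0, -1.0]] 0.08557437235108999
side hinge [([0.657, 0.048, 0.101], 0.79), ([0.702, 0.043, 0.11], 0.44)]
side hood_edge [([0.617, 0.038, 0.335], 0.79)]
side lip [([0.584, 0.041, 0.186], 0.95), ([0.617, 0.04, 0.334], 0.17)]
side knob [([0.613, 0.045, 0.227], 0.92)]
side tray_mid [([0.461, -0.337, 0.022], 0.87)]
side cup_white [([0.666, 0.23, -0.008], 0.87)]
side cup_red [([0.676, -0.201, 0.003], 0.66)]
side small_bottle [([0.754, 0.252, 0.001], 0.87)]
side logbook []
side stop_frame [([0.666, 0.234, -0.007], 0.45)]
side bin [([0.65, 0.037, 0.158], 0.95)]
[[-0.39, -0.92, 0.01], [-0.76, 0.32, -0.57], [0.51, -0.23, -0.82]] [0.25 0.57 1.02]
top hinge [([0.653, 0.046, 0.102], 0.97)]
top hood_edge [([0.612, 0.046, 0.222], 0.5)]
top lip [([0.583, 0.045, 0.185], 0.6)]
top knob [([0.612, 0.047, 0.221], 0.8)]
top tray_mid [([0.662, 0.229, 0.001], 0.7), ([0.465, -0.327, 0.021], 0.64)]
top cup_white [([0.66, 0.23, -0.001], 0.59)]
top cup_red [([0.673, -0.202, -0.005], 0.96), ([0.652, 0.046, 0.1], 0.55)]
top small_bottle [([0.749, 0.248, 0.002], 0.68), ([0.612, 0.047, 0.332], 0.64)]
top logbook [([0.462, 0.315, -0.002], 0.67), ([0.614, 0.047, 0.332], 0.5)]
top stop_frame []
top bin [([0.622, 0.049, 0.163], 0.74)]
[[0.05, -1.0, -0.01], [-0.93, -0.04, -0.37], [0.37, 0.02, -0.93]] [-0.03  0.63  1.09]
```

View pics/a.png

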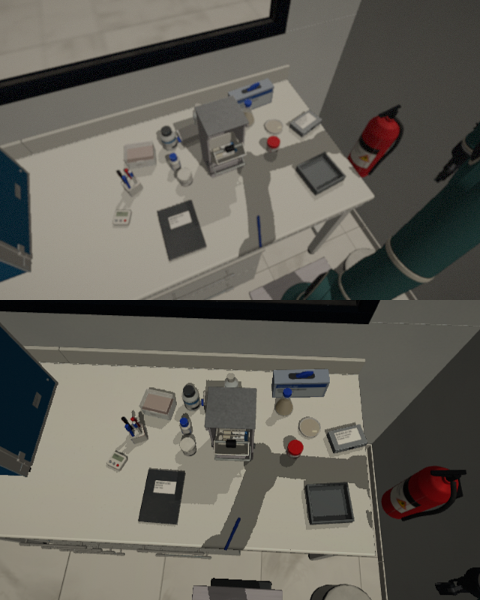

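The tray is on the right (top view about 329,503), the dispenser in the middle (231,425), and the cups and bottle sit clear of the tray's path. The drive can't tilt the tool, so I plan to press the knob down from above with one open finger. First I'll measure the yaws.

```bash
cat >> h.py <<'E'
def cloud(p):
    z=p['range_z']; v,u=np.mgrid[:400,:640]
    P=np.stack([(u-p['cx'])/p['fx']*z,(v-p['cy'])/p['fy']*z,z],-1)
    if 'R' in p: W=(P-p['t'])@p['R']
    else:
        s=ctrl.state(); T=p['tool_from_camera']
        W=(P@T[:3,:3].T+T[:3,3])@Ro.from_rotvec(s['eef_rot']).as_matrix().T+s['position']
    W[z<=0]=np.nan; return W
def rect(W,lo,hi):
    m=np.all((W>lo)&(W<hi),-1); q=W[m]
    r=cv2.minAreaRect((q[:,:2]*1000).astype(np.float32)); return [np.round(x,1) for x in r],len(q)
E
python3 - <<'E'
from h import *
for c in ['top','side']:
    p=ctrl.grab_frame(c); W=cloud(p)
    print(c,'tray',rect(W,[.3,-.5,.031],[.6,-.2,.045]))
    print('hood',rect(W,[.5,-.1,.31],[.85,.2,.36]))
    print('knobz',[np.round(np.nanmin(W[...,2]),3)])
    f=p['frame']
    cv2.imwrite(f'pics/b{c}.png',cv2.resize(f[130:260,240:380] if c=='top' else f[110:240,240:380],None,fx=4,fy=4))
E
python3 -c "
import cv2,numpy as np
cv2.imwrite('pics/b.png',cv2.resize(np.hstack([cv2.imread('pics/btop.png'),cv2.imread('pics/bside.png')]),(800,372)))"
```

```text
top tray ([array([ 467.4, -335. ]), array([150.7, 160.8]), np.float64(5.9)], 670)
hood ([array([691.2,  42.4]), array([150.7, 159.8]), np.float64(0.3)], 3670)
knobz [np.float64(-0.923)]
side tray ([array([ 465.6, -333.9]), array([151.2, 162.6]), np.float64(6.2)], 453)
hood ([array([688.9,  43.4]), array([152.9, 160.3]), np.float64(0.1)], 2506)
knobz [np.float64(-0.933)]
```

View pics/b.png

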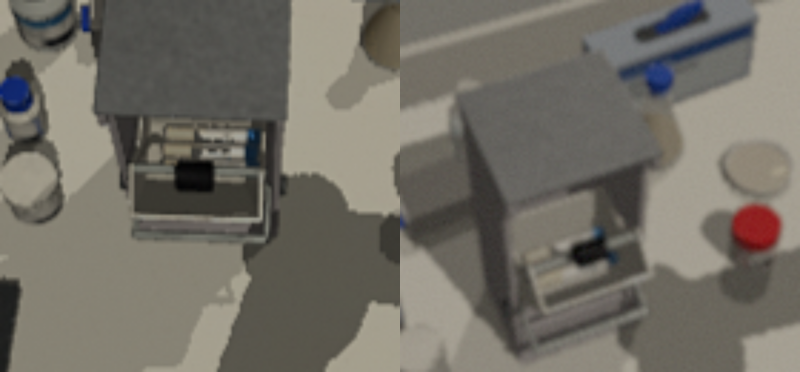

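The top view shows the knob at about (195,177) and the lip at (197,218). The dispenser yaw is about 0° and the tray yaw about 6°. Next I'll work out the move to the tray's right wall.

```bash
cat > go.py <<'E'
import sys
from h import *
s=ctrl.state(); x,y,z,a=map(float,sys.argv[1:5])   # world target m, tool-x heading deg
R=Ro.from_rotvec(s['eef_rot']).as_matrix()
h=np.arctan2(R[1,0],R[0,0]); d=-(np.radians(a)-h); d=(d+np.pi)%(2*np.pi)-np.pi
print(s['time'],'pos',np.round(s['position'],4),'hdg',round(np.degrees(h),1),'shift',np.round(R.T@(np.array([x,y,z])-s['position'])*1000,1),'spin',round(d,3),'F',np.round(s['contact_force'],1),'w',round(s['width'],4),'q7',round(s['qpos'][6],2))
E
python3 go.py .4745 -.410 .1 6
```

```text
1.3 pos [ 0.2024 -0.6177  0.2313] hdg 18.1 shift [ 323.2 -112.6  131.3] spin 0.212 F [-1.   0.3  0.4] w 0.0855 q7 -0.06
```

>>> {"fn": "drive_tool", "kwargs": {"commands": [[35, -12, 8, 0.02], [75, -26, 26, 0.06], [118, -41, 45, 0.1], [161, -56, 64, 0.14], [204, -71, 83, 0.18], [246, -86, 102, 0.212], [288, -100, 118, 0.212], [323, -112.5, 131, 0.212], [323, -112.5, 131, 0.212], [323, -112.5, 131, 0.212]], "grip": -1, "newtons": 60}}

```text
time: 2.3
position: [0.475, -0.4092, 0.0998]
eef_rot: [-3.137, -0.168, 0.001]
contact_force: [-0.6, -1.1, 0.3]
width: 0.085
gripper_force: 0.0
```

```bash
python3 - <<'E'
from h import *
p=ctrl.grab_frame('wrist'); W=cloud(p)
print(rect(W,[.3,-.5,.028],[.6,-.2,.045]))
E
python3 go.py .4745 -.410 .014 6
```

```text
([array([ 466., -335.]), array([149.2, 160.3]), np.float64(5.9)], 8595)
2.35 pos [ 0.4739 -0.4108  0.1003] hdg 6.0 shift [ 0.8 -0.8 86.3] spin -0.0 F [-0.2 -0.3 -0.5] w 0.0855 q7 -0.83
```

>>> {"fn": "drive_tool", "kwargs": {"commands": [[0, 0, 30, 0], [0, 0, 60, 0], [0, 0, 78, 0], [0, 0, 86, 0], [0, 0, 86, 0], [0, 0, 86, 0], [0, 0, 86, 0], [0, 0, 86, 0], [0, 0, 86, 0], [0, 0, 86, 0]]}}

```text
time: 3.35
position: [0.4746, -0.4103, 0.0147]
eef_rot: [3.137, 0.165, 0.001]
contact_force: [0.3, -0.3, 0.3]
width: 0.0855
gripper_force: 0.0
```

>>> {"fn": "drive_tool", "kwargs": {"commands": [[0, 0, 0, 0], [0, 0, 0, 0], [0, 0, 0, 0], [0, 0, 0, 0], [0, 0, 0, 0], [0, 0, 0, 0], [0, 0, 0, 0], [0, 0, 0, 0], [0, 0, 0, 0], [0, 0, 0, 0]], "grip": 1}}

```text
time: 4.35
position: [0.4743, -0.41, 0.0144]
eef_rot: [-3.137, -0.165, 0.0]
contact_force: [-1.1, 1.6, 3.4]
width: 0.007
gripper_force: 60.6
```

```bash
python3 go.py .50 -.032 .014 0
```

```text
4.35 pos [ 0.4743 -0.41    0.0144] hdg 6.0 shift [  65.1 -373.3    0.4] spin 0.105 F [-1.1  1.6  3.4] w 0.007 q7 -0.83
```

>>> {"fn": "drive_tool", "kwargs": {"commands": [[3, -18, 0, 0.005], [8, -48, 0, 0.014], [15, -83, 0, 0.025], [21, -120, 0, 0.036], [28, -158, 0, 0.047], [34, -196, 0, 0.058], [41, -234, 0, 0.07], [47, -270, 0, 0.08], [53, -304, 0, 0.09], [58, -330, 0, 0.1]]}}

```text
time: 5.35
position: [0.4974, -0.0739, 0.0143]
eef_rot: [3.141, 0.009, 0.001]
contact_force: [0.9, -2.5, -0.2]
width: 0.0069
gripper_force: 60.4
```

>>> {"fn": "drive_tool", "kwargs": {"commands": [[3, -20, 0, 0.005], [5, -34, 0, 0.005], [7, -43, 0, 0.005], [7, -43, 0, 0.005], [7, -43, 0, 0.005], [7, -43, 0, 0.005], [7, -43, 0, 0.005], [7, -43, 0, 0.005], [7, -43, 0, 0.005], [7, -43, 0, 0.005]]}}

```text
time: 6.35
position: [0.5045, -0.033, 0.0143]
eef_rot: [-3.142, 0.001, -0.0]
contact_force: [0.4, 2.6, 1.1]
width: 0.0069
gripper_force: 60.7
```

```bash
python3 go.py .50 -.032 .014 0;python3 - <<'E'
from h import *
p=ctrl.grab_frame('top'); W=cloud(p)
print(rect(W,[.3,-.035,.029],[.6,.2,.042]))
E
```

```text
6.35 pos [ 0.5045 -0.033   0.0143] hdg -0.0 shift [-4.5 -1.   0.3] spin -0.001 F [0.4 2.6 1.1] w 0.0069 q7 -1.55
([array([563.9,  92. ]), array([ 57.6, 112.8]), np.float64(38.2)], 149)
```

>>> {"fn": "drive_tool", "kwargs": {"commands": [[-2, 0, 0, 0], [-4.5, -1, 0, 0], [-4.5, -1, 0, 0], [-4.5, -1, 0, 0], [-4.5, -1, 0, 0], [-4.5, -1, 0, 0], [-4.5, -1, 0, 0], [-4.5, -1, 0, 0], [-4.5, -1, 0, 0], [-4.5, -1, 0, 0]]}}

```text
time: 7.4
position: [0.4998, -0.0321, 0.0143]
eef_rot: [3.141, -0.001, -0.0]
contact_force: [1.5, -3.9, 2.8]
width: 0.007
gripper_force: 60.8
```

>>> {"fn": "drive_tool", "kwargs": {"commands": [[0, 0, 0, 0], [0, 0, 0, 0], [0, 0, 0, 0], [0, 0, 0, 0], [0, 0, 0, 0], [0, 0, -5, 0], [0, 0, -30, 0], [0, 0, -70, 0], [0, 0, -110, 0], [0, 0, -150, 0]], "grip": -1}}

```text
time: 8.4
position: [0.4995, -0.0319, 0.1661]
eef_rot: [-3.142, 0.0, 0.0]
contact_force: [1.8, -0.5, -0.0]
width: 0.085
gripper_force: 0.0
```

>>> {"fn": "drive_tool", "kwargs": {"commands": [[-10, -10, -40, -0.14], [-20, -25, -80, -0.29], [-30, -40, -115, -0.43], [-30, -55, -135, -0.58], [-30, -70, -140, -0.72], [-30, -75, -140, -0.87], [-30, -76, -140, -1.01], [-30, -76, -140, -1.16], [-30, -76, -140, -1.3], [-30, -76, -140, -1.45]]}}

```text
time: 9.4
position: [0.4695, 0.0441, 0.3046]
eef_rot: [2.345, 2.09, 0.0]
contact_force: [0.4, -0.4, -0.9]
width: 0.0855
gripper_force: 0.0
```

```bash
python3 go.py .47 .044 .30 90;python3 - <<'E'
from h import *
p=ctrl.grab_frame('wrist'); print(p['tool_from_camera'].round(3).tolist()); W=cloud(p)
print(rect(W,[.3,-.2,.028],[.6,.2,.042])); a=p['frame']
p=ctrl.grab_frame('top'); W=cloud(p)
print(rect(W,[.3,-.2,.029],[.6,.2,.042]))
p=ctrl.grab_frame('side');W=cloud(p)
print(rect(W,[.3,-.2,.029],[.6,.2,.042]))
for n in ['knob','hinge','lip']: print(n,ctrl.pinpoint(n,p)[:1])
cv2.imwrite('pics/c.png',cv2.resize(np.vstack([a,p['frame']]),(480,600)))
E
```

```text
9.4 pos [0.4695 0.0441 0.3046] hdg 83.4 shift [-0.   0.5  4.6] spin -0.115 F [ 0.4 -0.4 -0.9] w 0.0855 q7 -0.3
[[-0.0, -0.951, -0.31, 0.08], [1.0, -0.001, 0.0, 0.001], [-0.0, -0.31, 0.951, -0.143], [0.0, 0.0, 0.0, 1.0]]
([array([500.9,  44.3]), array([150.4, 159.9]), np.float64(0.2)], 2376)
([array([502.2, -24. ]), array([151. ,  29.5]), np.float64(2.8)], 155)
([array([499. ,  43.2]), array([153.5, 160.6]), np.float64(0.3)], 523)
knob [{'location': [0.6107, 0.0452, 0.2265], 'p': 0.67}]
hinge [{'location': [0.6588, 0.0465, 0.099], 'p': 0.84}]
lip [{'location': [0.5815, 0.0412, 0.186], 'p': 0.61}]
```

View pics/c.png

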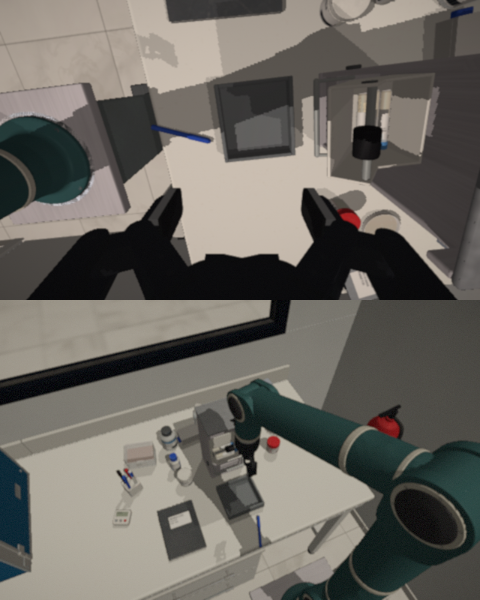

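The wrist view shows the open fingers, the tray flat in front and the knob at (367,142) under the hood. The tray is at (0.500,0.044) with yaw about 0. I'll check the gripper's real profile for hood clearance.

Run:
```python
from h import *
p=ctrl.grab_frame('wrist'); s=ctrl.state(); W=cloud(p)
T=(W-s['position'])@Ro.from_rotvec(s['eef_rot']).as_matrix()
m=(np.abs(T[...,1])<.09)&(np.abs(T[...,0])<.05)
for z in np.arange(-.13,.03,.01):
    q=T[m&(T[...,2]>z)&(T[...,2]<z+.01)]
    if len(q): print(round(z,2),len(q),'y',q[:,1].min().round(3),q[:,1].max().round(3),'inner|y|',np.abs(q[:,1]).min().round(3),'x',q[:,0].min().round(3),q[:,0].max().round(3))
print([ctrl.pinpoint('knob',p)[:1]])
k=(W[...,2]>.2)&(W[...,2]<.26)&(abs(W[...,0]-.61)<.03)&(abs(W[...,1]-.045)<.03)
print(np.round(np.nanpercentile(W[k],[2,50,98],axis=0),3).tolist())
```

```text
-0.11 1 y -0.008 -0.008 inner|y| 0.008 x 0.021 0.021
-0.1 7190 y -0.071 0.073 inner|y| 0.0 x 0.007 0.022
-0.09 12454 y -0.072 0.074 inner|y| 0.0 x -0.007 0.019
-0.08 8511 y -0.073 0.075 inner|y| 0.0 x -0.013 0.018
-0.07 7880 y -0.074 0.075 inner|y| 0.033 x -0.013 0.017
-0.06 1566 y -0.071 0.073 inner|y| 0.041 x -0.0 0.015
-0.05 1347 y -0.055 0.057 inner|y| 0.041 x -0.011 0.012
-0.04 1286 y -0.056 0.057 inner|y| 0.041 x -0.012 0.012
-0.03 1004 y -0.055 0.057 inner|y| 0.041 x -0.011 0.012
-0.02 380 y -0.053 0.055 inner|y| 0.041 x -0.011 0.012
[[{'location': [0.6099, 0.043, 0.2274], 'p': 0.94}]]
[[0.596, 0.029, 0.204], [0.607, 0.05, 0.235], [0.628, 0.072, 0.24]]
```

The knuckles stick out 75 mm at the height of the hood edge, so a vertical finger can't be used on the knob. Driving past the wrist's range (joint 6 limit) may give the inward lean, so I'll test that well above the scene.

>>> {"fn": "drive_tool", "kwargs": {"commands": [[0, 0, -30, -0.14], [0, 0, -70, -0.28], [0, 0, -110, -0.42], [0, 0, -150, -0.56], [0, 0, -190, -0.7], [0, 0, -230, -0.84], [0, 0, -270, -0.98], [0, 0, -310, -1.12], [0, 0, -350, -1.26], [0, 0, -390, -1.4]]}}

```text
time: 10.8
position: [0.4717, 0.0438, 0.6625]
eef_rot: [0.445, 3.062, 0.023]
contact_force: [-1.2, 0.9, -0.2]
width: 0.0852
gripper_force: 0.0
```

```bash
cat > s.py <<'E'
from h import *
s=ctrl.state();R=Ro.from_rotvec(s['eef_rot']).as_matrix()
print(s['time'],np.round(s['position'],4),'q',np.round(s['qpos'],3),'F',np.round(s['contact_force'],1),'w',round(s['width'],4))
print('R cols x',R[:,0].round(3),'y',R[:,1].round(3),'z',R[:,2].round(3),'tilt in deg',np.degrees(np.arctan2(R[0,2],-R[2,2])).round(1))
E
python3 s.py
```

```text
10.8 [0.4717 0.0438 0.6625] q [-3.020e-01  9.000e-03  1.420e-01  1.242e+00 -1.000e-03  1.841e+00
  1.121e+00] F [-1.2  0.9 -0.2] w 0.0852
R cols x [-0.958  0.285 -0.045] y [0.284 0.959 0.022] z [ 0.049  0.008 -0.999] tilt in deg 2.8
```

>>> {"fn": "drive_tool", "kwargs": {"commands": [[0, 0, -30, -0.1], [0, 0, -70, -0.2], [0, 0, -110, -0.29], [0, 0, -150, -0.29], [0, 0, -190, -0.29], [0, 0, -230, -0.29], [0, 0, -230, -0.29], [0, 0, -230, -0.29], [0, 0, -230, -0.29], [0, 0, -230, -0.29]]}}

```text
time: 11.8
position: [0.4657, 0.0435, 0.6906]
eef_rot: [0.003, 3.033, 0.027]
contact_force: [-0.9, 0.1, -0.8]
width: 0.0854
gripper_force: 0.0
```

```bash
python3 s.py
```

```text
11.8 [0.4657 0.0435 0.6906] q [ 0.033 -0.002 -0.196  1.192 -0.     1.842  1.406] F [-0.9  0.1 -0.8] w 0.0854
R cols x [-0.994  0.003 -0.108] y [0.001 1.    0.018] z [ 0.108  0.018 -0.994] tilt in deg 6.2
```

>>> {"fn": "drive_tool", "kwargs": {"commands": [[-40, 0, -30, 0], [-80, 0, -60, 0], [-120, 0, -90, 0], [-160, 0, -120, 0], [-200, 0, -150, 0], [-240, 0, -180, 0], [-240, 0, -180, 0], [-240, 0, -180, 0], [-240, 0, -180, 0], [-240, 0, -180, 0]]}}

```text
time: 12.8
position: [0.6213, 0.0386, 0.7039]
eef_rot: [0.004, 2.966, 0.033]
contact_force: [-0.2, -0.7, -0.5]
width: 0.0851
gripper_force: 0.0
```

```bash
python3 s.py
```

```text
12.8 [0.6213 0.0386 0.7039] q [-0.261  0.27   0.231  0.86  -0.078  1.842  1.498] F [-0.2 -0.7 -0.5] w 0.0851
R cols x [-0.985  0.004 -0.174] y [0.    1.    0.022] z [ 0.174  0.022 -0.984] tilt in deg 10.0
```

>>> {"fn": "drive_tool", "kwargs": {"commands": [[0, 0, 40, 0], [0, 0, 80, 0], [0, 0, 120, 0], [0, 0, 150, 0], [0, 0, 150, 0], [0, 0, 150, 0], [0, 0, 150, 0], [0, 0, 150, 0], [0, 0, 150, 0], [0, 0, 150, 0]]}}

```text
time: 13.8
position: [0.6472, 0.0419, 0.5572]
eef_rot: [0.003, 2.965, 0.033]
contact_force: [0.4, 0.9, 0.1]
width: 0.0854
gripper_force: 0.0
```

```bash
python3 s.py
```

```text
13.8 [0.6472 0.0419 0.5572] q [-0.274  0.233  0.211  1.231 -0.058  1.505  1.494] F [0.4 0.9 0.1] w 0.0854
R cols x [-0.984  0.004 -0.175] y [0.    1.    0.023] z [ 0.175  0.022 -0.984] tilt in deg 10.1
```

The lean builds up against the joint limit and is kept afterwards, so I'll keep pushing to about 30 to 35°.

>>> {"fn": "drive_tool", "kwargs": {"commands": [[-20, 0, -50, 0], [-40, 0, -100, 0], [-60, 0, -150, 0], [-80, 0, -300, 0], [-100, 0, -600, 0], [-100, 0, -800, 0], [-100, 0, -800, 0], [-100, 0, -800, 0], [-100, 0, -800, 0], [-100, 0, -800, 0]]}}

```text
time: 14.8
position: [0.5905, 0.0314, 0.7447]
eef_rot: [0.004, 2.901, 0.039]
contact_force: [0.1, 0.0, 0.1]
width: 0.0856
gripper_force: 0.0
```

```bash
python3 s.py
```

```text
14.8 [0.5905 0.0314 0.7447] q [-0.321  0.195  0.302  0.871 -0.079  1.842  1.507] F [0.1 0.  0.1] w 0.0856
R cols x [-0.971  0.006 -0.238] y [-0.001  1.     0.027] z [ 0.238  0.026 -0.971] tilt in deg 13.8
```

>>> {"fn": "drive_tool", "kwargs": {"commands": [[0, 0, -200, 0], [0, 0, -400, 0], [0, 0, -800, 0], [0, 0, -800, 0], [0, 0, -800, 0], [0, 0, -800, 0], [0, 0, -800, 0], [0, 0, -800, 0], [0, 0, -800, 0], [0, 0, -800, 0]]}}

```text
time: 15.8
position: [0.4938, 0.0237, 0.7869]
eef_rot: [0.001, 2.835, 0.049]
contact_force: [0.5, -0.3, -0.0]
width: 0.0855
gripper_force: 0.0
```

```bash
python3 s.py
```

```text
15.8 [0.4938 0.0237 0.7869] q [-0.271 -0.003  0.154  0.995  0.002  1.842  1.454] F [ 0.5 -0.3 -0. ] w 0.0855
R cols x [-0.953  0.006 -0.302] y [-0.005  0.999  0.034] z [ 0.302  0.034 -0.953] tilt in deg 17.6
```

>>> {"fn": "drive_tool", "kwargs": {"commands": [[-200, 0, -200, 0], [-400, 0, -400, 0], [-800, 0, -800, 0], [-800, 0, -800, 0], [-800, 0, -800, 0], [-800, 0, -800, 0], [-800, 0, -800, 0], [-800, 0, -800, 0], [-800, 0, -800, 0], [-800, 0, -800, 0]]}}

```text
time: 16.8
position: [0.627, 0.0144, 0.802]
eef_rot: [0.005, 2.769, 0.051]
contact_force: [0.4, 0.7, -0.2]
width: 0.0854
gripper_force: 0.0
```

```bash
python3 s.py
```

```text
16.8 [0.627  0.0144 0.802 ] q [-0.203  0.257  0.228  0.675 -0.099  1.842  1.53 ] F [ 0.4  0.7 -0.2] w 0.0854
R cols x [-0.931  0.01  -0.364] y [-0.003  0.999  0.036] z [ 0.364  0.035 -0.931] tilt in deg 21.4
```

>>> {"fn": "drive_tool", "kwargs": {"commands": [[0, 0, -200, 0], [0, 0, -400, 0], [0, 0, -800, 0], [0, 0, -800, 0], [0, 0, -800, 0], [0, 0, -800, 0], [0, 0, -800, 0], [0, 0, -800, 0], [0, 0, -800, 0], [0, 0, -800, 0]]}}

```text
time: 17.8
position: [0.4849, 0.0051, 0.8521]
eef_rot: [0.002, 2.702, 0.058]
contact_force: [0.4, -0.4, -0.9]
width: 0.0853
gripper_force: 0.0
```

>>> {"fn": "drive_tool", "kwargs": {"commands": [[-200, 0, -200, 0], [-400, 0, -400, 0], [-800, 0, -800, 0], [-800, 0, -800, 0], [-800, 0, -800, 0], [-800, 0, -800, 0], [-800, 0, -800, 0], [-800, 0, -800, 0], [-800, 0, -800, 0], [-800, 0, -800, 0]]}}

```text
time: 18.8
position: [0.5855, -0.0028, 0.8745]
eef_rot: [0.007, 2.638, 0.058]
contact_force: [-0.7, -0.1, 0.1]
width: 0.0856
gripper_force: 0.0
```

>>> {"fn": "drive_tool", "kwargs": {"commands": [[0, 0, -200, 0], [0, 0, -400, 0], [0, 0, -800, 0], [0, 0, -800, 0], [0, 0, -800, 0], [0, 0, -800, 0], [0, 0, -800, 0], [0, 0, -800, 0], [0, 0, -800, 0], [0, 0, -800, 0]]}}

```text
time: 19.8
position: [0.4275, -0.0144, 0.9124]
eef_rot: [0.016, 2.572, 0.056]
contact_force: [0.1, -0.3, -0.5]
width: 0.0852
gripper_force: 0.0
```

```bash
python3 s.py
```

```text
19.8 [ 0.4275 -0.0144  0.9124] q [ 0.269 -0.097 -0.224  0.826 -0.082  1.842  1.553] F [ 0.1 -0.3 -0.5] w 0.0852
R cols x [-0.842  0.023 -0.538] y [-0.     0.999  0.043] z [ 0.539  0.037 -0.842] tilt in deg 32.6
```

```bash
cat > to.py <<'E'
import sys
from h import *
s=ctrl.state();R=Ro.from_rotvec(s['eef_rot']).as_matrix()
k=np.array([float(a) for a in sys.argv[1:4]]); o=float(sys.argv[4])
t=k+o*R[:,2]
print(s['time'],'pos',s['position'].round(4),'target',t.round(4),'shift mm',(R.T@(t-s['position'])*1000).round(1),'F',s['contact_force'].round(1),'w',round(s['width'],4),'gf',s['gripper_force'])
E
python3 to.py .6105 .0445 .2265 -0.10
```

```text
19.8 pos [ 0.4275 -0.0144  0.9124] target [0.5566 0.0408 0.3107] shift mm [216.3  29.2 578.1] F [ 0.1 -0.3 -0.5] w 0.0852 gf 0.0
```

>>> {"fn": "drive_tool", "kwargs": {"commands": [[15, 2, 40, 0], [30, 4, 85, 0], [47, 6, 130, 0], [65, 9, 175, 0], [83, 11, 220, 0], [100, 14, 265, 0], [117, 16, 310, 0], [134, 18, 355, 0], [151, 20, 400, 0], [165, 22, 440, 0]]}}

```text
time: 20.8
position: [0.5254, 0.031, 0.4514]
eef_rot: [0.008, 2.574, 0.059]
contact_force: [0.6, -0.5, 0.1]
width: 0.0856
gripper_force: 0.0
```

```bash
python3 to.py .6105 .0445 .2265 -0.10; python3 s.py
```

```text
20.8 pos [0.5254 0.031  0.4514] target [0.5568 0.0405 0.3108] shift mm [ 49.2   3.2 135.8] F [ 0.6 -0.5  0.1] w 0.0856 gf 0.0
20.8 [0.5254 0.031  0.4514] q [ 0.261 -0.193 -0.335  1.971 -0.08   0.785  1.518] F [ 0.6 -0.5  0.1] w 0.0856
R cols x [-0.843  0.018 -0.537] y [-0.007  0.999  0.044] z [ 0.537  0.04  -0.843] tilt in deg 32.5
```

>>> {"fn": "drive_tool", "kwargs": {"commands": [[15, 1, 25, 0], [30, 2, 55, 0], [42, 3, 85, 0], [49, 3, 110, 0], [49, 3, 130, 0], [49, 3, 136, 0], [49, 3, 136, 0], [49, 3, 136, 0], [49, 3, 136, 0], [49, 3, 136, 0]]}}

```text
time: 21.8
position: [0.5578, 0.0404, 0.3139]
eef_rot: [0.008, 2.572, 0.059]
contact_force: [0.6, 0.7, 1.0]
width: 0.0853
gripper_force: 0.0
```

```bash
python3 s.py
python3 - <<'E'
from h import *
p=ctrl.grab_frame('wrist'); W=cloud(p); f=p['frame'].copy()
print(ctrl.pinpoint('knob',p)[:1],ctrl.pinpoint('hinge',p)[:1])
m=(np.abs(W-[.6105,.0445,.2265])<[.025,.03,.025]).all(-1)&(p['frame'].max(-1)<50)
q=W[m]; print(len(q),np.percentile(q,[2,50,98],axis=0).round(4).tolist())
cv2.imwrite('pics/d.png',f)
E
```

```text
21.8 [0.5578 0.0404 0.3139] q [ 2.650e-01 -2.000e-03 -4.150e-01  2.128e+00  9.300e-02  4.470e-01
  1.343e+00] F [0.6 0.7 1. ] w 0.0853
R cols x [-0.842  0.018 -0.539] y [-0.007  0.999  0.044] z [ 0.539  0.04  -0.841] tilt in deg 32.6
[{'location': [0.6073, 0.0453, 0.2289], 'p': 0.75}] [{'location': [0.6559, 0.0431, 0.0999], 'p': 0.62}]
1030 [[0.5953, 0.028, 0.2197], [0.599, 0.0437, 0.2343], [0.6139, 0.0595, 0.2396]]
```

View pics/d.png

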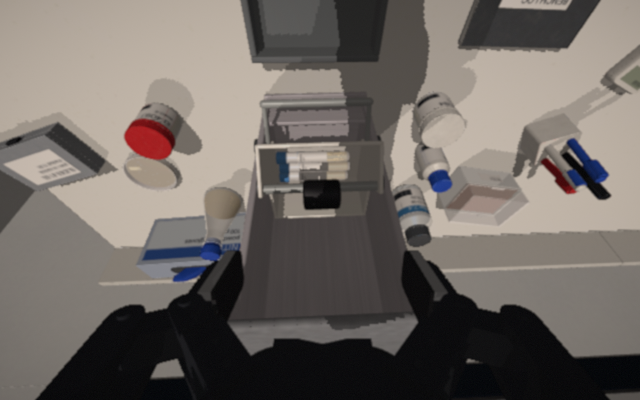

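The knob (321,194) is centred between the open fingers and the hood is clear. Moving in to pinch it.

```bash
python3 to.py .609 .044 .2265 0.016
```

```text
21.95 pos [0.5576 0.0403 0.3134] target [0.6176 0.0446 0.213 ] shift mm [  3.5  -0.5 116.9] F [ 0.1 -0.6  0.3] w 0.0854 gf 0.0
```

>>> {"fn": "drive_tool", "kwargs": {"commands": [[3, 0, 25, 0], [3.5, -0.5, 50, 0], [3.5, -0.5, 75, 0], [3.5, -0.5, 95, 0], [3.5, -0.5, 110, 0], [3.5, -0.5, 117, 0], [3.5, -0.5, 117, 0], [3.5, -0.5, 117, 0], [3.5, -0.5, 117, 0], [3.5, -0.5, 117, 0]]}}

```text
time: 22.95
position: [0.6176, 0.0445, 0.2133]
eef_rot: [0.008, 2.572, 0.059]
contact_force: [0.2, 0.0, 0.2]
width: 0.0849
gripper_force: 0.0
```

>>> {"fn": "drive_tool", "kwargs": {"commands": [[0, 0, 0, 0], [0, 0, 0, 0], [0, 0, 0, 0], [0, 0, 0, 0], [0, 0, 0, 0], [0, 0, 0, 0], [0, 0, 0, 0], [0, 0, 0, 0], [0, 0, 0, 0], [0, 0, 0, 0]], "grip": 1, "newtons": 50}}

```text
time: 23.95
position: [0.6174, 0.0443, 0.2127]
eef_rot: [0.007, 2.573, 0.058]
contact_force: [-5.0, 0.0, 5.4]
width: 0.0333
gripper_force: 49.5
```

```bash
python3 s.py
python3 - <<'E'
from h import *
s=ctrl.state();R=Ro.from_rotvec(s['eef_rot']).as_matrix()
h=np.array([.655,.044,.1]); r=.1341; a0=np.arctan2(.046,.126)
off=None
for th in [0,.1,.2,.3,.4,.5,.6,.7,.8,.9,1.,1.1,1.2,1.3]:
    k=np.array([-r*np.sin(a0+th),0,r*np.cos(a0+th)])
    if off is None: off=k
    print(th,(R.T@(k-off)*1000).round(0).tolist(),end=' ')
E
```

```text
23.95 [0.6174 0.0443 0.2127] q [ 0.105  0.247 -0.282  2.121  0.476  0.238  0.984] F [-5.   0.   5.4] w 0.0333
R cols x [-0.843  0.017 -0.537] y [-0.007  0.999  0.043] z [ 0.538  0.04  -0.842] tilt in deg 32.5
0 [0.0, 0.0, 0.0] 0.1 [13.0, -0.0, -2.0] 0.2 [27.0, -0.0, -3.0] 0.3 [40.0, -1.0, -3.0] 0.4 [53.0, -1.0, -1.0] 0.5 [66.0, -1.0, 2.0] 0.6 [79.0, -2.0, 6.0] 0.7 [91.0, -2.0, 12.0] 0.8 [103.0, -2.0, 19.0] 0.9 [113.0, -3.0, 27.0] 1.0 [123.0, -4.0, 36.0] 1.1 [132.0, -4.0, 46.0] 1.2 [140.0, -5.0, 56.0] 1.3 [147.0, -5.0, 68.0]
```

Knob pinched (33 mm opening). Now pulling along the arc.

>>> {"fn": "drive_tool", "kwargs": {"commands": [[6, 0, -1, 0], [13, 0, -2, 0], [20, 0, -2.5, 0], [27, 0, -3, 0], [33.5, 0, -3, 0], [40, -1, -3, 0], [46.5, -1, -2, 0], [53, -1, -1, 0], [53, -1, -1, 0], [53, -1, -1, 0]]}}

```text
time: 24.95
position: [0.5742, 0.0441, 0.1868]
eef_rot: [0.008, 2.569, 0.059]
contact_force: [0.9, -2.0, 7.9]
width: 0.0332
gripper_force: 50.1
```

```bash
python3 s.py
```

```text
24.95 [0.5742 0.0441 0.1868] q [ 0.048  0.218 -0.229  2.24   0.699  0.149  0.739] F [ 0.9 -2.   7.9] w 0.0332
R cols x [-0.841  0.018 -0.541] y [-0.007  0.999  0.044] z [ 0.542  0.041 -0.84 ] tilt in deg 32.8
```

```bash
cat > arc.py <<'E'
import sys
from h import *
s=ctrl.state();R=Ro.from_rotvec(s['eef_rot']).as_matrix()
h=np.array([.655,.044,.1]); r=.1341; a0=np.arctan2(.046,.126)
K=s['position']-.016*R[:,2]-h; th=np.arctan2(-K[0],K[2])-a0
print('t',s['time'],'theta',th.round(3),'r',np.hypot(K[0],K[2]).round(4),'y',K[1].round(4),'F',s['contact_force'].round(1),'w',round(s['width'],4),'tilt',np.degrees(np.arctan2(R[0,2],-R[2,2])).round(1),'q',s['qpos'].round(2))
for t in map(float,sys.argv[1:]):
    k=np.array([-r*np.sin(a0+t),0,r*np.cos(a0+t)]); print(t,(R.T@(k-K)*1000).round(1).tolist())
E
python3 arc.py .45 .5 .55 .6 .65
```

```text
t 24.95 theta 0.378 r 0.1344 y -0.0005 F [ 0.9 -2.   7.9] w 0.0332 tilt 32.8 q [ 0.05  0.22 -0.23  2.24  0.7   0.15  0.74]
0.45 [9.4, 0.3, 2.1]
0.5 [15.9, 0.1, 3.8]
0.55 [22.3, -0.1, 5.8]
0.6 [28.6, -0.3, 8.1]
0.65 [34.7, -0.6, 10.7]
```

>>> {"fn": "drive_tool", "kwargs": {"commands": [[5, 0, 1, 0], [9.5, 0, 2, 0], [13, 0, 3, 0], [16, 0, 4, 0], [19, 0, 5, 0], [22, 0, 6, 0], [25, 0, 7, 0], [28.5, 0, 8, 0], [28.5, 0, 8, 0], [28.5, 0, 8, 0]]}}

```text
time: 25.95
position: [0.5543, 0.0441, 0.1645]
eef_rot: [0.009, 2.57, 0.056]
contact_force: [-0.7, -3.3, 9.6]
width: 0.0331
gripper_force: 49.7
```

```bash
python3 arc.py .65 .7 .75 .8 .85 .9
```

```text
t 25.95 theta 0.602 r 0.1343 y -0.0005 F [-0.7 -3.3  9.6] w 0.0331 tilt 32.8 q [ 0.18  0.25 -0.39  2.29  1.27  0.15  0.18]
0.65 [5.9, 0.3, 2.7]
0.7 [11.9, 0.1, 5.7]
0.75 [17.8, -0.1, 8.9]
0.8 [23.5, -0.4, 12.4]
0.85 [29.0, -0.6, 16.2]
0.9 [34.3, -0.9, 20.3]
```

>>> {"fn": "drive_tool", "kwargs": {"commands": [[4, 0, 2, 0], [8, 0, 4, 0], [12, 0, 6, 0], [16, 0, 8, 0], [20, 0, 10, 0], [23.5, 0, 12.5, 0], [26, -0.5, 14, 0], [29, -0.5, 16, 0], [29, -0.5, 16, 0], [29, -0.5, 16, 0]]}}

```text
time: 26.95
position: [0.538, 0.0441, 0.1347]
eef_rot: [0.012, 2.57, 0.054]
contact_force: [-1.8, -3.5, 7.9]
width: 0.0334
gripper_force: 49.7
```

```bash
python3 arc.py .9 .95 1.0 1.05 1.1
```

```text
t 26.95 theta 0.855 r 0.1346 y -0.0005 F [-1.8 -3.5  7.9] w 0.0334 tilt 32.7 q [ 0.23  0.3  -0.46  2.34  1.82  0.19 -0.38]
0.9 [4.5, 0.2, 4.1]
0.95 [9.6, -0.0, 8.4]
1.0 [14.5, -0.3, 13.0]
1.05 [19.1, -0.6, 17.8]
1.1 [23.5, -0.8, 22.9]
```

>>> {"fn": "drive_tool", "kwargs": {"commands": [[2.5, 0, 2, 0], [4.5, 0, 4, 0], [7, 0, 6, 0], [9.5, 0, 8.5, 0], [12, 0, 10.5, 0], [14.5, 0, 13, 0], [17, -0.5, 15.5, 0], [19, -0.5, 18, 0], [19, -0.5, 18, 0], [19, -0.5, 18, 0]]}}

```text
time: 27.95
position: [0.5303, 0.0442, 0.1083]
eef_rot: [0.013, 2.572, 0.054]
contact_force: [-6.1, -5.7, 9.1]
width: 0.0334
gripper_force: 52.3
```

```bash
python3 arc.py 1.1 1.15 1.2 1.25 1.3
```

```text
t 27.95 theta 1.059 r 0.1351 y -0.0004 F [-6.1 -5.7  9.1] w 0.0334 tilt 32.6 q [ 0.33  0.39 -0.57  2.36  2.04  0.28 -0.57]
1.1 [2.9, 0.2, 4.9]
1.15 [7.0, -0.1, 10.1]
1.2 [10.9, -0.4, 15.6]
1.25 [14.4, -0.7, 21.3]
1.3 [17.7, -0.9, 27.1]
```

>>> {"fn": "drive_tool", "kwargs": {"commands": [[1, 0, 1.5, 0], [2, 0, 3.5, 0], [3, 0, 5, 0], [4, 0, 6.5, 0], [5, 0, 8, 0], [6, 0, 9, 0], [7, 0, 10, 0], [7, 0, 10, 0], [7, 0, 10, 0], [7, 0, 10, 0]]}}

```text
time: 28.95
position: [0.5286, 0.0442, 0.0955]
eef_rot: [0.013, 2.574, 0.053]
contact_force: [-9.7, -7.0, 10.3]
width: 0.0337
gripper_force: 52.8
```

```bash
python3 arc.py 1.1 1.15 1.2 1.25 1.3
python3 - <<'E'
from h import *
for c in ['side','top']:
    p=ctrl.grab_frame(c); print([(d['location'].__class__ and np.round(d['location'],3).tolist(),round(d['p'],2)) for d in ctrl.recognise('tube_a_mid',p)[:4]])
E
```

```text
t 28.95 theta 1.154 r 0.1352 y -0.0003 F [-9.7 -7.  10.3] w 0.0337 tilt 32.5 q [ 0.36  0.43 -0.61  2.36  2.1   0.32 -0.62]
1.1 [-5.4, 0.6, -5.0]
1.15 [-1.2, 0.3, 0.2]
1.2 [2.6, 0.1, 5.7]
1.25 [6.2, -0.2, 11.4]
1.3 [9.5, -0.5, 17.2]
[]
[]
```

>>> {"fn": "drive_tool", "kwargs": {"commands": [[0.5, 0, 1, 0], [1, 0, 2.5, 0], [2, 0, 4, 0], [2.5, 0, 5.5, 0], [3.5, 0, 7, 0], [4, 0, 8, 0], [4, 0, 8, 0], [4, 0, 8, 0], [4, 0, 8, 0], [4, 0, 8, 0]]}}

```text
time: 30.15
position: [0.5284, 0.0443, 0.087]
eef_rot: [0.013, 2.574, 0.052]
contact_force: [-20.3, -10.8, 26.2]
width: 0.0332
gripper_force: 54.3
```

```bash
python3 arc.py 1.2 1.25 1.3
python3 - <<'E'
from h import *
p=ctrl.grab_frame('side'); f=p['frame']
print([(np.round(d['location'],3).tolist(),round(d['p'],2)) for d in ctrl.recognise('tube_a_mid',p)[:4]])
cv2.imwrite('pics/e.png',cv2.resize(f[170:300,240:380],None,fx=4,fy=4))
E
```

```text
t 30.15 theta 1.217 r 0.1351 y -0.0003 F [-20.3 -10.8  26.2] w 0.0332 tilt 32.5 q [ 0.37  0.46 -0.62  2.37  2.14  0.35 -0.65]
1.2 [-2.1, 0.4, -1.4]
1.25 [1.4, 0.1, 4.3]
1.3 [4.7, -0.2, 10.1]
[([0.471, 0.038, 0.023], 0.49)]
```

View pics/e.png

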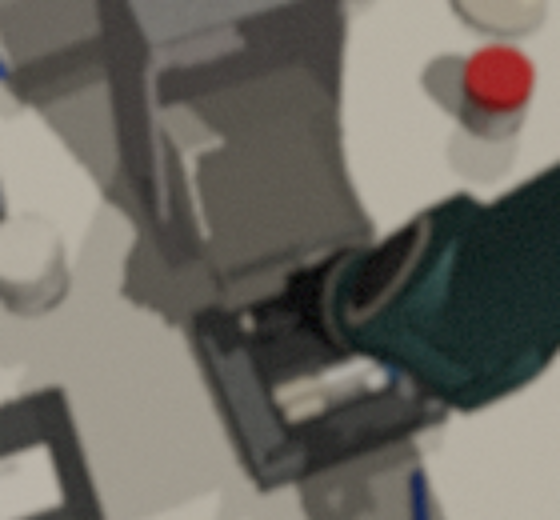

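Fz jumped from 10 to 26 N, so the bin is on its stop. Tubes are visible in the tray at about (325,385), and possibly one more at (250,320). I'll check with the wrist camera.

Run:
```python
from h import *
p=ctrl.grab_frame('wrist'); W=cloud(p)
print([(np.round(d['location'],3).tolist(),round(d['p'],2)) for d in ctrl.pinpoint('tube_a_mid',p)[:5]])
print(rect(W,[.3,-.2,.028],[.6,.2,.042]))
cv2.imwrite('pics/f.png',p['frame'])
```

```text
[([0.473, 0.043, 0.019], 0.6)]
([array([499.8,  44.3]), array([160.9, 151. ]), np.float64(89.8)], 21341)
```

View pics/f.png

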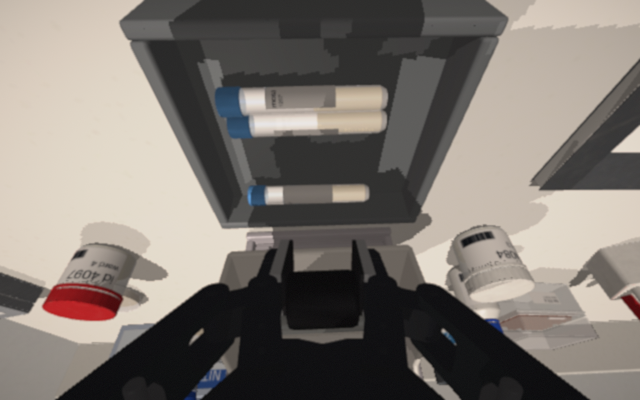

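All three tubes lie in the tray: (302,99), (307,124) and (308,194). I'll hold a moment longer, then ease back.

>>> {"fn": "drive_tool", "kwargs": {"commands": [[0, 0, 0, 0], [0, 0, 0, 0], [0, 0, 0, 0], [0, 0, 0, 0], [0, 0, 0, 0], [-1, 0, -2, 0], [-2, 0, -4, 0], [-3, 0, -6, 0], [-4, 0, -8, 0], [-5, 0, -9.5, 0]]}}

```text
time: 31.35
position: [0.5298, 0.0442, 0.0976]
eef_rot: [0.014, 2.573, 0.054]
contact_force: [-1.0, -5.0, 2.4]
width: 0.033
gripper_force: 52.8
```

```bash
python3 arc.py 1.1 1.05 1.0 .95 .9 .85 .8
```

```text
t 31.35 theta 1.138 r 0.1342 y -0.0004 F [-1.  -5.   2.4] w 0.033 tilt 32.6 q [ 0.35  0.42 -0.6   2.36  2.1   0.32 -0.61]
1.1 [-3.3, 0.6, -3.9]
1.05 [-7.7, 0.8, -9.0]
1.0 [-12.3, 1.1, -13.8]
0.95 [-17.2, 1.4, -18.4]
0.9 [-22.3, 1.6, -22.8]
0.85 [-27.6, 1.9, -26.8]
0.8 [-33.1, 2.2, -30.7]
```

>>> {"fn": "drive_tool", "kwargs": {"commands": [[-3, 0, -4, 0], [-7.5, 0.5, -9, 0], [-12, 1, -14, 0], [-17, 1, -18.5, 0], [-22, 1.5, -23, 0], [-27.5, 1.5, -27, 0], [-33, 2, -31, 0], [-33, 2, -31, 0], [-33, 2, -31, 0], [-33, 2, -31, 0]]}}

```text
time: 32.35
position: [0.5424, 0.0442, 0.1425]
eef_rot: [0.013, 2.571, 0.052]
contact_force: [3.6, -6.0, 2.2]
width: 0.033
gripper_force: 50.8
```

```bash
python3 arc.py .75 .7 .65 .6 .55 .5 .45 .4
```

```text
t 32.35 theta 0.789 r 0.1335 y -0.0003 F [ 3.6 -6.   2.2] w 0.033 tilt 32.7 q [ 0.22  0.29 -0.44  2.32  1.69  0.18 -0.24]
0.75 [-4.1, 0.5, -3.2]
0.7 [-9.9, 0.7, -6.4]
0.65 [-15.9, 1.0, -9.4]
0.6 [-22.1, 1.2, -12.0]
0.55 [-28.4, 1.4, -14.4]
0.5 [-34.8, 1.6, -16.4]
0.45 [-41.3, 1.8, -18.0]
0.4 [-47.8, 2.0, -19.4]
```

>>> {"fn": "drive_tool", "kwargs": {"commands": [[-4, 0, -3, 0], [-10, 0.5, -6.5, 0], [-16, 1, -9.5, 0], [-22, 1, -12, 0], [-28.5, 1.5, -14.5, 0], [-35, 1.5, -16.5, 0], [-41, 2, -18, 0], [-48, 2, -19.5, 0], [-48, 2, -19.5, 0], [-48, 2, -19.5, 0]]}}

```text
time: 33.35
position: [0.5708, 0.0443, 0.1834]
eef_rot: [0.014, 2.575, 0.053]
contact_force: [2.4, -5.9, -0.2]
width: 0.0329
gripper_force: 50.6
```

```bash
python3 arc.py .35 .3 .25 .2 .15 .1 .05 0 -.02
```

```text
t 33.35 theta 0.414 r 0.1341 y -0.0003 F [ 2.4 -5.9 -0.2] w 0.0329 tilt 32.4 q [ 0.37  0.27 -0.6   2.23  1.05  0.23  0.42]
0.35 [-8.5, 0.5, -1.4]
0.3 [-15.1, 0.7, -2.1]
0.25 [-21.8, 0.8, -2.5]
0.2 [-28.5, 1.0, -2.6]
0.15 [-35.2, 1.1, -2.3]
0.1 [-41.9, 1.2, -1.7]
0.05 [-48.5, 1.3, -0.7]
0.0 [-55.1, 1.4, 0.5]
-0.02 [-57.7, 1.5, 1.1]
```

>>> {"fn": "drive_tool", "kwargs": {"commands": [[-8.5, 0.5, -1.5, 0], [-15, 0.5, -2, 0], [-22, 1, -2.5, 0], [-28.5, 1, -2.5, 0], [-35, 1, -2.5, 0], [-42, 1, -1.5, 0], [-46, 1, -1, 0], [-50, 1.5, -0.5, 0], [-53, 1.5, 0, 0], [-55, 1.5, 0.5, 0]]}}

```text
time: 34.35
position: [0.6094, 0.0443, 0.2081]
eef_rot: [0.014, 2.59, 0.045]
contact_force: [-48.9, -7.6, 30.1]
width: 0.0333
gripper_force: 57.0
```

```bash
python3 arc.py 0; python3 s.py
```

```text
t 34.35 theta 0.067 r 0.1331 y -0.0002 F [-48.9  -7.6  30.1] w 0.0333 tilt 31.6 q [ 0.48  0.32 -0.72  2.11  0.88  0.34  0.63]
0.0 [-9.0, 0.3, 0.5]
34.35 [0.6094 0.0443 0.2081] q [ 0.477  0.318 -0.721  2.109  0.878  0.343  0.629] F [-48.9  -7.6  30.1] w 0.0333
R cols x [-0.852  0.019 -0.524] y [0.001 0.999 0.035] z [ 0.524  0.029 -0.851] tilt in deg 31.6
```

Something resists 8 mm short of home with 49 N. I'll back off a little and look.

>>> {"fn": "drive_tool", "kwargs": {"commands": [[2, 0, 0, 0], [4, 0, 0, 0], [6, 0, 0, 0], [6, 0, 0, 0], [6, 0, 0, 0], [6, 0, 0, 0], [6, 0, 0, 0], [6, 0, 0, 0], [6, 0, 0, 0], [6, 0, 0, 0]]}}

```text
time: 35.35
position: [0.6083, 0.0443, 0.2078]
eef_rot: [0.014, 2.581, 0.048]
contact_force: [-25.1, -7.9, 19.7]
width: 0.0331
gripper_force: 55.0
```

```bash
python3 arc.py 0
python3 - <<'E'
from h import *
a=ctrl.grab_frame('side')['frame'][100:320,200:440]; b=ctrl.grab_frame('top')['frame'][100:320,200:440]
cv2.imwrite('pics/g.png',cv2.resize(np.hstack([a,b]),(800,366)))
E
```

```text
t 35.35 theta 0.077 r 0.1333 y -0.0002 F [-25.1  -7.9  19.7] w 0.0331 tilt 32.1 q [ 0.47  0.31 -0.71  2.12  0.89  0.33  0.61]
0.0 [-10.2, 0.3, 1.0]
```

View pics/g.png

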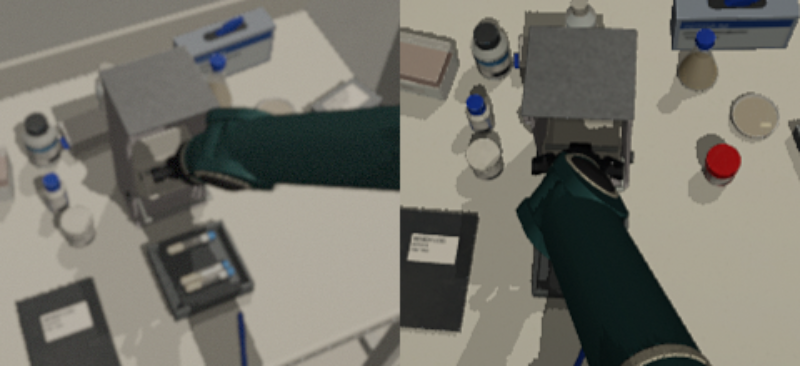

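The side and top views show the arm clear of the housing and the tubes still in the tray. The knob may have slid in the pads, which would mean the bin is already home. I'll measure the bin itself.

Run:
```python
from h import *
p=ctrl.grab_frame('wrist'); s=ctrl.state(); W=cloud(p); R=Ro.from_rotvec(s['eef_rot']).as_matrix()
for n in ['knob','lip']: print(n,[(np.round(d['location'],4).tolist(),round(d['p'],2)) for d in ctrl.pinpoint(n,p)[:2]])
m=(np.abs(W-[.605,.0445,.2265])<[.03,.014,.03]).all(-1)&(p['frame'].max(-1)<60)
q=W[m]; print(len(q),np.percentile(q,[2,50,98],axis=0).round(4).tolist())
# lip edge: highest/most forward white points of the front wall away from the knob
m=(np.abs(W[...,1]-.044)<.05)&(np.abs(W[...,1]-.044)>.034)&(W[...,0]>.55)&(W[...,0]<.62)&(W[...,2]>.12)&(W[...,2]<.195)
q=W[m]; print(len(q), np.percentile(q,[1,50,99],axis=0).round(4).tolist())
cv2.imwrite('pics/h.png',p['frame'])
```

```text
knob []
lip [([0.5843, 0.0433, 0.1826], 0.59)]
2972 [[0.5962, 0.0312, 0.2146], [0.5991, 0.0445, 0.2317], [0.6118, 0.0579, 0.2398]]
1000 [[0.5828, -0.0057, 0.1417], [0.588, 0.0097, 0.1792], [0.6189, 0.0937, 0.1875]]
```

View pics/h.png

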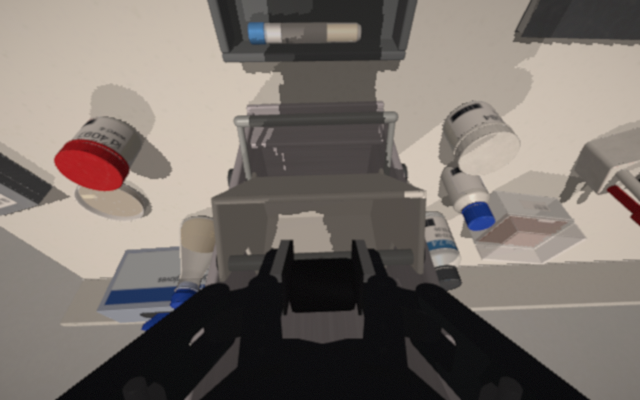

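The knob front (x 0.596, top z 0.240) and lip (0.584, 0.183) are back at their home values, and the wrist view agrees. The bin is home, so I'll relax, open and retreat.

>>> {"fn": "drive_tool", "kwargs": {"commands": [[1, 0, 0, 0], [2, 0, 0, 0], [3, 0, 0, 0], [3, 0, 0, 0], [3, 0, 0, 0], [3, 0, 0, 0], [3, 0, 0, 0], [3, 0, 0, 0], [3, 0, 0, 0], [3, 0, 0, 0]]}}

```text
time: 36.6
position: [0.6079, 0.0443, 0.2077]
eef_rot: [0.014, 2.577, 0.049]
contact_force: [-17.9, -7.9, 17.6]
width: 0.033
gripper_force: 54.4
```

>>> {"fn": "drive_tool", "kwargs": {"commands": [[0, 0, 0, 0], [0, 0, 0, 0], [0, 0, 0, 0], [0, 0, 0, 0], [0, 0, 0, 0], [0, 0, 0, 0], [0, 0, -10, 0], [0, 0, -30, 0], [0, 0, -60, 0], [0, 0, -90, 0]], "grip": -1}}

```text
time: 37.6
position: [0.561, 0.0453, 0.2842]
eef_rot: [0.006, 2.575, 0.061]
contact_force: [0.3, -0.3, 1.7]
width: 0.0853
gripper_force: 0.0
```

>>> {"fn": "drive_tool", "kwargs": {"commands": [[0, 0, -30, 0], [0, 0, -60, 0], [0, 0, -80, 0], [0, 0, -80, 0], [0, 0, -80, 0], [0, 0, -80, 0], [0, 0, -80, 0], [0, 0, -80, 0], [0, 0, -80, 0], [0, 0, -80, 0]]}}

```text
time: 38.6
position: [0.5187, 0.0415, 0.351]
eef_rot: [0.008, 2.574, 0.061]
contact_force: [0.9, 0.3, 0.3]
width: 0.0854
gripper_force: 0.0
```

```bash
python3 s.py
python3 - <<'E'
from h import *
p=ctrl.grab_frame('wrist'); W=cloud(p)
for n in ['knob','lip','tube_a_mid']: print(n,[(np.round(d['location'],3).tolist(),round(d['p'],2)) for d in ctrl.pinpoint(n,p)[:3]])
p=ctrl.grab_frame('side'); W=cloud(p)
print(rect(W,[.3,-.2,.029],[.6,.2,.042]))
for n in ['knob','tube_a_mid','cup_red','cup_white','small_bottle']: print(n,[(np.round(d['location'],3).tolist(),round(d['p'],2)) for d in ctrl.pinpoint(n,p)[:3]])
E
```

```text
38.6 [0.5187 0.0415 0.351 ] q [ 1.042 -0.189 -1.042  2.118 -0.345  0.571  1.765] F [0.9 0.3 0.3] w 0.0854
R cols x [-0.844  0.018 -0.536] y [-0.007  0.999  0.045] z [ 0.537  0.042 -0.843] tilt in deg 32.5
knob [([0.607, 0.044, 0.229], 0.93)]
lip [([0.585, 0.044, 0.183], 0.69)]
tube_a_mid []
([array([498.9,  43. ]), array([160.8, 152.4]), np.float64(89.9)], 545)
knob [([0.608, 0.043, 0.225], 0.77)]
tube_a_mid [([0.476, 0.044, 0.017], 0.51)]
cup_red [([0.497, 0.041, 0.018], 0.62), ([0.49, 0.046, 0.016], 0.27)]
cup_white [([0.664, 0.234, -0.006], 0.87)]
small_bottle [([0.753, 0.251, 0.004], 0.63)]
```

The bin is home, the arm is clear, the tray is flat and the tubes are in it, so I'm handing in.

```bash
python3 -c "
from plant import ctrl
print(ctrl.finish_job())"
```

```text
the job is handed in; nothing more can be done
None
```

I handed the job in at about 39 s, with no verdict returned: all three tubes rolled out into the tray while the bin was on its stop, the bin was eased back home and let go, and the tray lies flat, but on the way home I briefly pushed the already-closed bin with about 49 N through the fingers; the white cup and bottle read unmoved, and the red cup was still standing in the last pictures though its position was not re-measured.

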